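Find the rattling pepper mill on the cheese stand

ROBOT

A 7-joint arm with a two-finger parallel gripper is mounted at the origin on the work surface. World frame = base frame: x ahead of the robot, y to its left, z up, the work surface at z = 0. Lengths are in m, angles in degrees, forces in N, time in s.
With the tool pointing down it reaches from about 0.425 to 0.875 m from the base axis. Payload 4.7 kg.
Tool frame: the origin (TCP) lies on the mounting face of the last link; the fingertips stand 182 mm ahead of it and the grasp point (between the pads) lies 164 mm ahead of it; z points along the fingers, y is the line along which they close (so a half turn about z gives the same grasp; the last joint's range is limited). The gripper opens to 87 mm and grips with 3 to 60 N. Pads are 19 mm wide; open, the fingers measure 117 mm over their backs; the gripper's body (75 mm by 190 mm) begins 51 mm behind the grasp point.
Start: joints at [74.376, 18.392, -4.016, 83.108, 1.295, 78.541, -3.26], TCP at [0.184, -0.623, 0.405] pointing down, gripper open.
Joint ranges: [-163.93, 163.93], [-17.29, 119.83], [-79.2, 71.16], [3.27, 140.29], [-89.18, 269.18], [5.43, 117.66], [-154.24, 154.24]. Speed limits (degrees/s): [147.25, 147.25, 180, 180, 180, 180, 180].

INTERFACE

Orientations are given as [roll, pitch, yaw] about the fixed x, y, z axes, in that order (R = Rz(yaw) Ry(pitch) Rx(roll)).
In Python, from cell import env gives the robot as it stands.
- The arm moves only by the tool servo_tool, never from a script. Its argument "plan" is a list of rows, each an object with "xyz": the shift along the tool's x, y, z in cm, a list of three; "twist": the turn, a rotation vector about the tool's x, y, z in degrees, a list of three; "jaw": the closure, from 0 (fully open) to 1 (shut). In form: [{"xyz": [x, y, z], "twist": [wx, wy, wz], "jaw": jaw}, ...]. A call has 1 to 10 rows; each row is the pose to reach, as a shift and turn from the pose commanded when the call began, along the tool's axes at that moment; what a row does not reach only later rows make up. A row lasts 1/12 s, in which the tool goes at most 41.7 mm and 7.16 degrees, less where a joint would pass 70% of its speed; a pose out of reach is approached as far as the arm can. A call with a gripper value outside its range is refused whole. The fingers move at their own pace and stop on an object; "newtons" is the grip in N (left out, the last holds). Time passes only in rows, so rows that repeat a pose let the fingers close. It gives the time, the measured TCP pose, the force, the opening and the grip force at its end, in the units of the state.
- env.get_obs(): the state, without advancing time (a new reading comes with each control period).
- env.read_camera(name): name is "side" or "top"; returns a dict with "img" (384x512x3 uint8, red, green, blue), "camera_matrix" (3x3 intrinsics, pixels), "R" (3x3) and "t" (3): a world point X has camera coordinates R X + t. Camera axes: x right, y down, z forward; pixel columns grow to the right and rows downward; lengths in m; the calibration is good to about 2 mm. A picture is of the moment at which its call begins. There is no depth.
- env.sign_off(): hands the job in; it is judged then, once.
The state is a dict: "time_s": time; "qpos": joint angles; "joint_velocities": joint speeds; "effort": joint torques, N m; "tool_pos": TCP position; "tool_rot": TCP orientation; "force": force on the tool from outside, world axes, zero at the start; "wrist_torque": the same for the moment, N m; "grip_width": finger opening in m; "grasp_force": force on a finger pad.
Only numpy, scipy, OpenCV 4.12 (cv2) and the standard library are available. Lean on these libraries where they do the work, as an engineer would, in place of code of your own. Each camera call takes 0.05 s, during which the arm holds its last target. There are 200 camera calls.

TASK

One of the three square pepper mills lying on the chopping board has a loose steel piece inside. Lift the mills off the board and gently shake or tip them end to end to feel which one has a piece moving inside, then lay that mill, without forcing it, fully home in the snug slot of the yellow returns tray; leave the other two lying flat on the chopping board and the rest of the stand undisturbed.

Things in the scene. Friction and masses are not known exactly. Their poses are not given: they have to be found in the camera images.
- mill_a: One of three closed square pepper mills that look alike (0.3 to 0.65 kg each): steel with black ends and brass bands, a box 160 long (x) x 50 wide (y) x 50 high (z) mm lying flat on the board; origin at the centre of its underside, z up. Which mill has the loose piece changes from start to start and cannot be seen. Move none faster than 1 m/s; never press one on the tray with over 40 N.
- mill_b: Same as mill_a to look at. The loose piece, in whichever mill it is, is a 32 mm steel ball of 0.135 kg in a straight hollow along the mill's x: it can roll 48 mm either way from the middle and starts near one end. It lies still on the level; a tip of 20 degrees or more runs it to the low end in under half a second. Set the mills down softly (under 80 N on the board).
- mill_c: Same as mill_a to look at. At an end of its mill the loose ball pulls down there with a moment of 0.065 N m about the mill's middle (0.13 N m difference from end to end). The two sound mills have nothing loose inside.
- board: Fixed wooden chopping board, 340 (x) x 420 (y) x 30 mm thick, origin at the centre of its underside: its top is 30 mm above the table. The mills that do not rattle must end lying flat on it.
- tray: Fixed returns tray, 220 (x) x 110 (y) x 16 mm high, yellow rim with a black-floored slot in its middle; origin at the centre of its underside; its x axis is the length of the slot. It stands on the table to the left or the right of the board.
- slot (a point): Centre of the floor of the tray's slot, 6 mm above the table. The slot is 164 long (tray x) x 54 wide (tray y) mm and 10 mm deep, square-edged, so a mill has 2 mm of play on every side; either end of the mill may point either way. A seated mill has its underside centre at this point and stands 40 mm out of the slot; grip it at least 12 mm above its underside to clear the rim.
- knife: Bystander: cheese knife with a wooden handle, 210 x 24 x 14 mm, lying on the far part of the board; origin near its middle, on the underside.
- ramekin: Bystander: small blue bowl, 70 mm wide, 35 mm high, on a near corner of the board; origin at the centre of its underside.
- plates: Bystander: stack of white plates, 170 mm wide, 34 mm high, on the other side of the board from the tray; origin at the centre of its underside.
There are look-alikes about, which are no part of the job. Leave any pink look-alike of the mill_a alone.

How it is judged:
By the outcome, as a careful person would: the job done as asked, in the order asked, and still so for the second after the job is handed in, with the robot touching nothing.
It also fails if it takes over 72 s, if anything falls off the work surface, if the arm or the gripper's body presses on something with over 40 N, if the wrist force passes 120 N, or if a joint passes its speed limit or range.

## Working session

There is one attempt and no reset: what is moved stays moved. The work goes in short steps, Python scripts to look and compute and a tool call to move; the robot and the scene stay as the last step left them, time stands still between calls to the robot, and variables do not carry over. Pictures are saved under pics/ and viewed, at most 10 in all, crops included, and the job is handed in when it is done.

Besides the shell and the picture viewer there is one more tool, called after "Request:" in YAML: its name, and indented under it one key for each argument. servo_tool: Moves the arm, as the interface text tells. Its arguments: {"type":"object","properties":{"plan":{"type":"array","items":{"type":"object","properties":{"xyz":{"type":"array","items":{"type":"number"}},"twist":{"type":"array","items":{"type":"number"}},"jaw":{"type":"number"}}}},"newtons":{"type":"number"}},"required":["plan"]}

```bash
mkdir -p pics; ls
python3 - <<'E'
from cell import env
import cv2,pickle
o=env.get_obs();print(o)
d={}
for n in("top","side"):
    c=env.read_camera(n);d[n]=c
    cv2.imwrite(f"pics/{n}0.png",cv2.resize(c["img"][:,:,::-1],(800,600),interpolation=cv2.INTER_CUBIC))
    print(n,c["camera_matrix"],c["R"],c["t"])
pickle.dump(d,open("c0.pkl","wb"))
E
```

```text
pics
{'time_s': 0.0, 'qpos': array([74.37628043, 18.43793738, -4.01446298, 83.17579125,  1.29667626,
       78.53930094, -3.26025271]), 'joint_velocities': array([ 0.01759663, -0.0092076 , -0.00048713, -0.00592665, -0.00829927,
        0.01146907, -0.03199967]), 'effort': array([-7.59193881e-04, -4.91289139e+01, -4.04056907e-01, -3.12527740e+01,
       -6.39858632e-02,  4.37482435e-02,  1.63453824e-04]), 'tool_pos': array([ 0.18376024, -0.62326657,  0.40366597]), 'tool_rot': array([-1.79892302e+02,  7.71909732e-03,  1.64325640e+01]), 'force': array([-0.18952713,  0.70064043,  0.10505224]), 'wrist_torque': array([-0.00877408, -0.02898789, -0.01892677]), 'grasp_force': 0.0, 'grip_width': 0.08723797949931236}
top [[406.94682663   0.         259.7074377 ]
 [  0.         406.94682663 189.10570092]
 [  0.           0.           1.        ]] [[-0.05426524 -0.99852047 -0.00348642]
 [-0.97561314  0.05376338 -0.21281096]
 [ 0.21268354 -0.00814684 -0.97708717]] [0.03500966 0.49486392 1.1573433 ]
side [[417.41420056   0.         246.00926958]
 [  0.         417.41420056 191.83219257]
 [  0.           0.           1.        ]] [[-0.79980561 -0.60010809 -0.01346353]
 [-0.44303779  0.60530364 -0.66130554]
 [ 0.40500433 -0.52295102 -0.74999581]] [0.4011981  0.24953603 1.25039528]
```

View pics/top0.png

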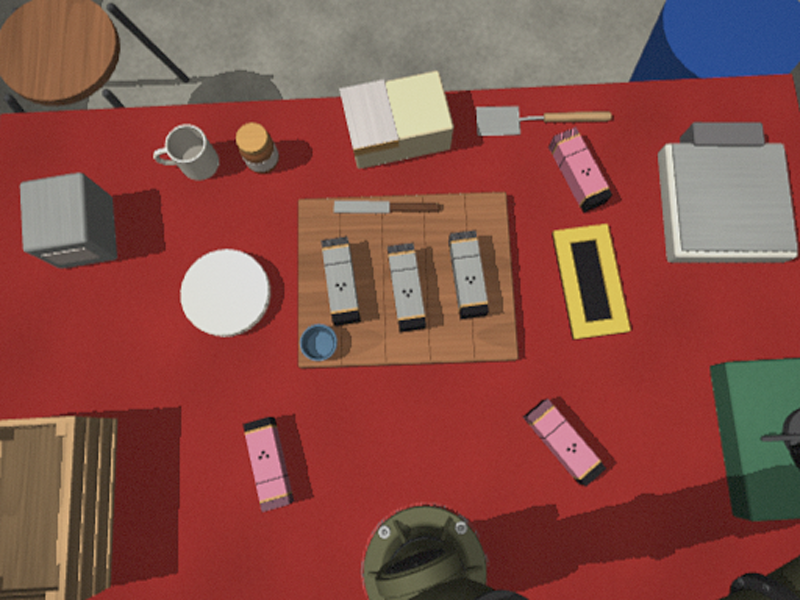

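View pics/side0.png

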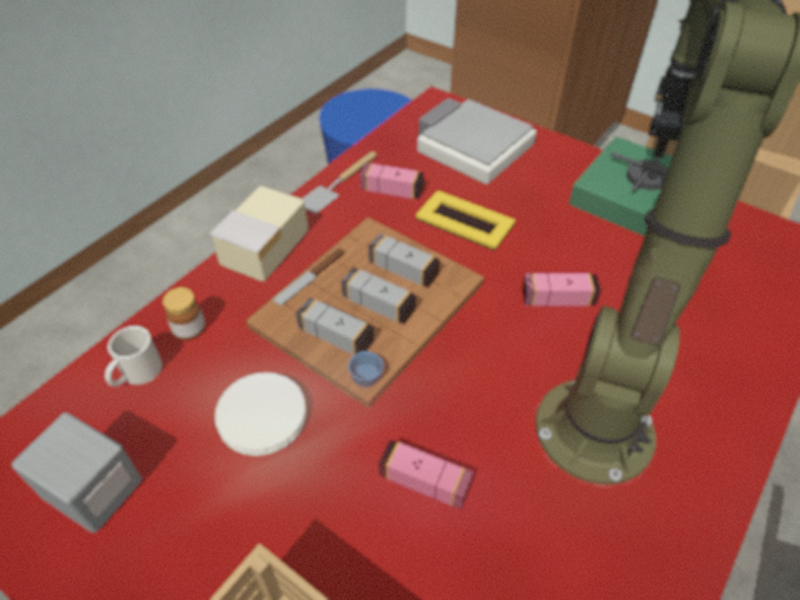

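The top view shows the three steel mills at about (341,280), (407,287) and (469,273), and the tray at (592,281). The ramekin is at (318,342), the knife at (388,207) and the plates at (225,292). I'll enlarge the crop to read the corners.

Run:
```python
import cv2,pickle
d=pickle.load(open("c0.pkl","rb"))
im=d["top"]["img"][135:225,195:411,::-1]
im=cv2.resize(im,None,fx=3.7,fy=3.7,interpolation=cv2.INTER_CUBIC)
print(im.shape)
cv2.imwrite("pics/crop0.png",im)
```

```text
(333, 799, 3)
```

View pics/crop0.png

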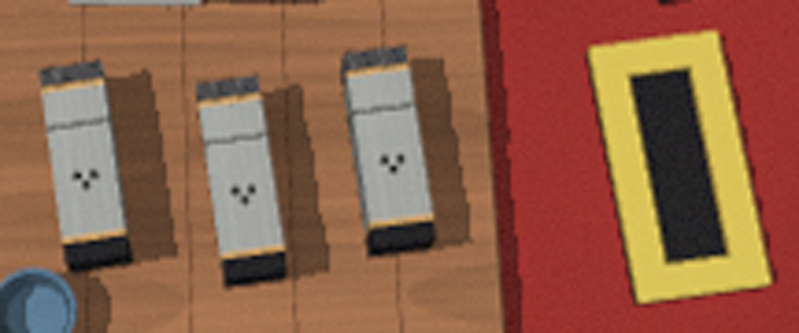

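The crop shows the tray's outer corners at (588,46), (718,31), (773,285) and (637,303). The mills' far-top corners and near-bottom corners are clear too, so I can fit poses.

```bash
cat > h.py <<'E'
import numpy as np
from scipy.optimize import least_squares
from scipy.spatial.transform import Rotation as Ro
def proj(c,X):
    p=(c["R"]@np.asarray(X).T).T+c["t"]; q=(c["camera_matrix"]@p.T).T
    return q[:,:2]/q[:,2:]
def fit(obs,loc,x0):
    "obs: list of (cam, idx, px); pose x,y,yaw(deg)"
    loc=np.asarray(loc,float)
    def world(p):
        X=loc.copy(); X[:,:2]=loc[:,:2]@Ro.from_euler('z',p[2],degrees=True).as_matrix()[:2,:2].T+p[:2]; return X
    f=lambda p:np.concatenate([(proj(c,world(p)[i])-px).ravel() for c,i,px in obs])
    r=least_squares(f,x0,x_scale=[.01,.01,1]); return r.x,np.round(r.fun.reshape(-1,2),2)
E
python3 - <<'E'
import pickle,numpy as np
from h import *
d=pickle.load(open("c0.pkl","rb"));c=d["top"]
cv=lambda a:(np.array(a)+.5)/3.7-.5+[195,135]
L={'left':[(40,70),(101,62),(70,272),(132,262)],'mid':[(196,85),(258,77),(226,287),(286,278)],'right':[(342,55),(406,47),(370,256),(434,248)]}
loc=[(.08,.025,.08),(.08,-.025,.08),(-.08,.025,.03),(-.08,-.025,.03)]
for k,v in L.items(): print(k,*fit([(c,range(4),cv(v))],loc,[.6,0,0]))
lt=[(.11,.055,.016),(.11,-.055,.016),(-.11,-.055,.016),(-.11,.055,.016)]
print(*fit([(c,range(4),cv([(588,46),(718,31),(773,285),(637,303)]))],lt,[.6,-.3,0]))
print(-c["R"].T@c["t"])
# ramekin, knife
from cell import env
def ray(u,v,z):
    p=np.linalg.inv(c["camera_matrix"])@[u,v,1]; C=-c["R"].T@c["t"]; w=c["R"].T@p; return C+w*(z-C[2])/w[2]
for n,u,v,z in [('ram',318,342,.065),('knifeL',334,207,.044),('knifeR',442,207,.044),('pl',225,292,.034),('pinkNear',575,425,.05),('pinkfar',595,205,.05)]: print(n,ray(u*.64,v*.64,z))
s=d["side"]["img"][115:165,260:335,::-1]
import cv2
cv2.imwrite("pics/side_tray.png",cv2.resize(s,None,fx=10,fy=10,interpolation=cv2.INTER_CUBIC))
E
```

```text
left [0.53095318 0.13124226 5.30335448] [[-0.2  -0.46]
 [ 0.03 -0.68]
 [ 0.22  0.41]
 [-0.04  0.7 ]]
mid [0.51141218 0.00639675 5.35574735] [[-0.04 -0.42]
 [-0.09 -0.67]
 [-0.08  0.54]
 [ 0.2   0.53]]
right [ 0.5299474  -0.11321684  5.52364218] [[ 0.34 -0.4 ]
 [-0.37 -0.67]
 [ 0.48  0.68]
 [-0.45  0.38]]
[ 0.51612371 -0.35834291  4.50844938] [[ 0.43  0.36]
 [-0.22 -0.05]
 [-0.6  -0.1 ]
 [ 0.4  -0.17]]
[0.23854768 0.01778099 1.23625981]
ram [0.41419976 0.17555804 0.065     ]
knifeL [0.68490146 0.14003413 0.044     ]
knifeR [ 0.67302677 -0.07341316  0.044     ]
pl [0.52643033 0.357482   0.034     ]
pinkNear [ 0.23798144 -0.28757663  0.05      ]
pinkfar [ 0.65826174 -0.3738501   0.05      ]
```

View pics/side_tray.png

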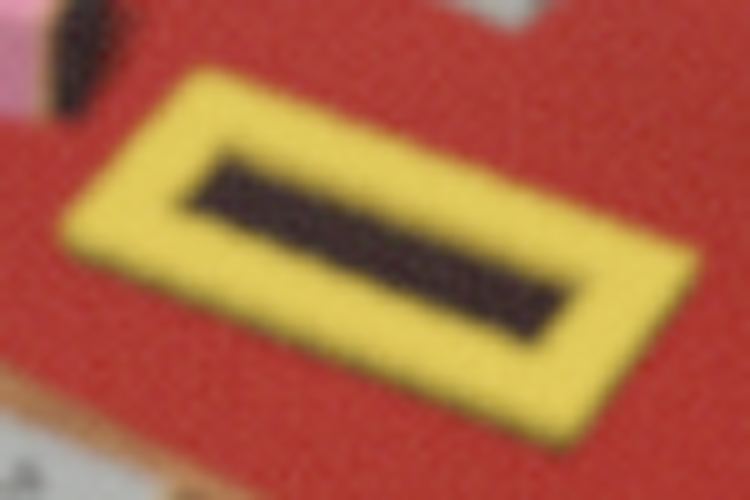

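Side crop, tray top-rim corners: left (62,232), top (205,66), right (698,255), bottom (566,438). I'll combine both views for the tray and work out the first move.

```bash
cat >> h.py <<'E'
def go(x,y,z,yaw,pitch=0):
    "print shift (cm) and twist (deg) from measured pose to TCP target; pitch = tip about tool y"
    from cell import env
    o=env.get_obs(); R=Ro.from_euler('xyz',o["tool_rot"],degrees=True)
    T=Ro.from_euler('xyz',[180,0,yaw],degrees=True)*Ro.from_rotvec([0,pitch,0],degrees=True)
    print('t',round(o["time_s"],2),'pos',o["tool_pos"].round(4),'rot',o["tool_rot"].round(2),'F',o["force"].round(2),'M',o["wrist_torque"].round(3),'w',round(o["grip_width"],4))
    print('xyz cm',(R.inv().apply(np.array([x,y,z])-o["tool_pos"])*100).round(2),'twist',(R.inv()*T).as_rotvec(degrees=True).round(2))
E
python3 - <<'E'
import pickle
from h import *
d=pickle.load(open("c0.pkl","rb"));c=d["top"];s=d["side"]
cv=lambda a:(np.array(a)+.5)/3.7-.5+[195,135]
cs=lambda a:(np.array(a)+.5)/10-.5+[260,115]
lt=[(.11,.055,.016),(.11,-.055,.016),(-.11,-.055,.016),(-.11,.055,.016)]
A=(c,range(4),cv([(588,46),(718,31),(773,285),(637,303)]));B=(s,range(4),cs([(62,232),(205,66),(698,255),(566,438)]))
print(*fit([B],lt,[.5,-.35,4]));print(*fit([A,B],lt,[.5,-.35,4]))
go(.53,-.113,.40,5.4)
E
```

```text
[ 0.51826568 -0.35758536  4.26063673] [[ 0.25 -0.66]
 [-0.25  0.75]
 [-0.31  0.82]
 [ 0.3  -0.78]]
[ 0.51693264 -0.35803412  4.44163155] [[ 0.34  0.1 ]
 [-0.31 -0.28]
 [-0.77 -0.33]
 [ 0.22 -0.45]
 [ 0.58 -0.52]
 [-0.    0.85]
 [ 0.05  0.82]
 [ 0.75 -0.74]]
t 0.1 pos [ 0.1838 -0.6233  0.4038] rot [-179.9     0.     16.43] F [-1.   -0.7  -0.61] M [-0.008  0.007  0.01 ] w 0.0869
xyz cm [ 47.64 -39.15   0.44] twist [-1.000e-01  1.000e-02  1.103e+01]
```

Request:
servo_tool:
  plan:
    - {"xyz":[3.2,-2.6,0],"twist":[0,0,1],"jaw":0}
    - {"xyz":[6.4,-5.2,0],"twist":[0,0,2],"jaw":0}
    - {"xyz":[9.6,-7.8,0],"twist":[0,0,3],"jaw":0}
    - {"xyz":[12.8,-10.4,0],"twist":[0,0,4],"jaw":0}
    - {"xyz":[16,-13,0],"twist":[0,0,5],"jaw":0}
    - {"xyz":[19.2,-15.6,0],"twist":[0,0,6],"jaw":0}
    - {"xyz":[22.4,-18.2,0],"twist":[0,0,7],"jaw":0}
    - {"xyz":[25.6,-20.8,0],"twist":[0,0,8],"jaw":0}
    - {"xyz":[28.8,-23.4,0],"twist":[0,0,9],"jaw":0}
    - {"xyz":[32,-26,0],"twist":[0,0,11],"jaw":0}
  newtons: 35

```text
time_s: 0.93
tool_pos: [0.4178, -0.2815, 0.4046]
tool_rot: [180.0, 0.0, 5.4]
force: [0.1, -0.7, -0.5]
grip_width: 0.0871
grasp_force: 0.0
```

```bash
python3 -c "
from h import *
go(.53,-.113,.34,5.4)"
```

```text
t 0.93 pos [ 0.4178 -0.2815  0.4046] rot [1.7999e+02 2.0000e-02 5.3700e+00] F [ 0.09 -0.65 -0.52] M [-0.019 -0.063 -0.022] w 0.0871
xyz cm [ 12.75 -15.73   6.45] twist [ 0.01  0.02 -0.03]
```

Request:
servo_tool:
  plan:
    - {"xyz":[2.5,-3.1,1.5],"twist":[0,0,0],"jaw":0}
    - {"xyz":[5,-6.2,3],"twist":[0,0,0],"jaw":0}
    - {"xyz":[7.5,-9.3,5],"twist":[0,0,0],"jaw":0}
    - {"xyz":[10,-12.4,7],"twist":[0,0,0],"jaw":0}
    - {"xyz":[12.75,-15.7,9],"twist":[0,0,0],"jaw":0}
    - {"xyz":[12.75,-15.7,12],"twist":[0,0,0],"jaw":0}
    - {"xyz":[12.75,-15.7,15],"twist":[0,0,0],"jaw":0}
    - {"xyz":[12.75,-15.7,17],"twist":[0,0,0],"jaw":0}
    - {"xyz":[12.75,-15.7,17.8],"twist":[0,0,0],"jaw":0}
    - {"xyz":[12.75,-15.7,17.8],"twist":[0,0,0],"jaw":0}

```text
time_s: 1.77
tool_pos: [0.5281, -0.1151, 0.2244]
tool_rot: [-179.9, 0.3, 5.4]
force: [-0.5, -0.3, 0.5]
grip_width: 0.0869
grasp_force: 0.0
```

Request:
servo_tool:
  plan:
    - {"xyz":[0,0,0],"twist":[0,0,0],"jaw":0.2}
    - {"xyz":[0,0,0],"twist":[0,0,0],"jaw":0.4}
    - {"xyz":[0,0,0],"twist":[0,0,0],"jaw":0.6}
    - {"xyz":[0,0,0],"twist":[0,0,0],"jaw":0.8}
    - {"xyz":[0,0,0],"twist":[0,0,0],"jaw":0.8}
    - {"xyz":[0,0,0],"twist":[0,0,0],"jaw":0.8}

```text
time_s: 2.27
tool_pos: [0.5294, -0.1153, 0.2274]
tool_rot: [180.0, -0.1, 5.4]
force: [1.5, 0.2, 0.4]
grip_width: 0.0551
grasp_force: 0.0
```

```bash
python3 -c "
from h import *
go(.53,-.113,.34,5.4)"
```

```text
t 2.27 pos [ 0.5294 -0.1153  0.2274] rot [ 1.7996e+02 -5.0000e-02  5.4200e+00] F [1.5  0.24 0.44] M [ 0.047 -0.003  0.004] w 0.0551
xyz cm [  0.09  -0.22 -11.26] twist [ 0.04 -0.05  0.02]
```

Request:
servo_tool:
  plan:
    - {"xyz":[0,0,0],"twist":[0,0,0],"jaw":0.8}
    - {"xyz":[0,0,0],"twist":[0,0,0],"jaw":0.8}
    - {"xyz":[0,0,0],"twist":[0,0,0],"jaw":0.8}
    - {"xyz":[0,0,0],"twist":[0,0,0],"jaw":0.8}

```text
time_s: 2.6
tool_pos: [0.5295, -0.1144, 0.2273]
tool_rot: [-179.9, -0.0, 5.4]
force: [-1.7, 3.9, 5.8]
grip_width: 0.0499
grasp_force: 34.9
```

Request:
servo_tool:
  plan:
    - {"xyz":[0,0,-0.5],"twist":[0,0,0],"jaw":0.8}
    - {"xyz":[0,0,-2],"twist":[0,0,0],"jaw":0.8}
    - {"xyz":[0,0,-4],"twist":[0,0,0],"jaw":0.8}
    - {"xyz":[0,0,-6],"twist":[0,0,0],"jaw":0.8}
    - {"xyz":[0,0,-8],"twist":[0,0,0],"jaw":0.8}
    - {"xyz":[0,0,-10],"twist":[0,0,0],"jaw":0.8}
    - {"xyz":[0,0,-10],"twist":[0,0,0],"jaw":0.8}
    - {"xyz":[0,0,-10],"twist":[0,0,0],"jaw":0.8}

```text
time_s: 3.27
tool_pos: [0.5292, -0.1157, 0.3266]
tool_rot: [179.9, -0.0, 5.4]
force: [0.2, 0.9, -5.2]
grip_width: 0.0498
grasp_force: 34.9
```

```bash
python3 -c "
from h import *
go(.53,-.113,.34,5.4)"
```

```text
t 3.27 pos [ 0.5292 -0.1157  0.3266] rot [ 1.7993e+02 -3.0000e-02  5.4100e+00] F [ 0.18  0.85 -5.18] M [-0.014  0.091 -0.049] w 0.0498
xyz cm [ 0.11 -0.26 -1.34] twist [ 0.07 -0.03  0.01]
```

Request:
servo_tool:
  plan:
    - {"xyz":[-1.7,0,0.1],"twist":[0,6,0],"jaw":0.8}
    - {"xyz":[-3.4,0,0.35],"twist":[0,12,0],"jaw":0.8}
    - {"xyz":[-5.3,0,0.9],"twist":[0,19,0],"jaw":0.8}
    - {"xyz":[-6.9,0,1.5],"twist":[0,25,0],"jaw":0.8}
    - {"xyz":[-6.9,0,1.5],"twist":[0,25,0],"jaw":0.8}
    - {"xyz":[-6.9,0,1.5],"twist":[0,25,0],"jaw":0.8}
    - {"xyz":[-6.9,0,1.5],"twist":[0,25,0],"jaw":0.8}
    - {"xyz":[-6.9,0,1.5],"twist":[0,25,0],"jaw":0.8}
    - {"xyz":[-6.9,0,1.5],"twist":[0,25,0],"jaw":0.8}
    - {"xyz":[-6.9,0,1.5],"twist":[0,25,0],"jaw":0.8}

```text
time_s: 4.1
tool_pos: [0.4619, -0.1214, 0.3123]
tool_rot: [-180.0, -25.0, 5.5]
force: [-0.4, -0.3, -4.4]
grip_width: 0.0498
grasp_force: 34.9
```

Request:
servo_tool:
  plan:
    - {"xyz":[1.85,0,-0.1],"twist":[0,-6,0],"jaw":0.8}
    - {"xyz":[3.65,0,-0.4],"twist":[0,-12,0],"jaw":0.8}
    - {"xyz":[5.6,0,-1.0],"twist":[0,-19,0],"jaw":0.8}
    - {"xyz":[6.9,0,-1.5],"twist":[0,-25,0],"jaw":0.8}
    - {"xyz":[6.9,0,-1.5],"twist":[0,-25,0],"jaw":0.8}
    - {"xyz":[6.9,0,-1.5],"twist":[0,-25,0],"jaw":0.8}

```text
time_s: 4.6
tool_pos: [0.5182, -0.116, 0.3542]
tool_rot: [-179.9, -0.2, 5.5]
force: [-0.1, 0.3, -6.0]
grip_width: 0.05
grasp_force: 34.9
```

```bash
cat >> h.py <<'E'
def moment(n=8):
    "mean force and moment in tool axes over n readings"
    from cell import env
    F=[];M=[]
    for _ in range(n):
        env.read_camera("top"); o=env.get_obs(); Ri=Ro.from_euler('xyz',o["tool_rot"],degrees=True).inv()
        F.append(Ri.apply(o["force"]));M.append(Ri.apply(o["wrist_torque"]))
    print('F',np.mean(F,0).round(2),'M',np.mean(M,0).round(3),'sd',np.std(M,0).round(3),'rot',o["tool_rot"].round(2))
E
python3 -c "
from h import *
moment();go(.53,-.113,.34,5.4)"
```

```text
F [-0.53 -0.14  5.18] M [ 0.006 -0.054  0.002] sd [0.029 0.028 0.037] rot [ 1.7995e+02 -3.0000e-02  5.4000e+00]
t 5.0 pos [ 0.5159 -0.1166  0.3545] rot [ 1.7995e+02 -3.0000e-02  5.4000e+00] F [-0.39  0.37 -4.82] M [ 0.003  0.052 -0.03 ] w 0.0499
xyz cm [ 1.43 -0.22  1.45] twist [ 0.05 -0.03 -0.  ]
```

Request:
servo_tool:
  plan:
    - {"xyz":[1.7,0,0.1],"twist":[0,-6,0],"jaw":0.8}
    - {"xyz":[3.4,0,0.35],"twist":[0,-12,0],"jaw":0.8}
    - {"xyz":[5.3,0,0.9],"twist":[0,-19,0],"jaw":0.8}
    - {"xyz":[6.9,0,1.5],"twist":[0,-25,0],"jaw":0.8}
    - {"xyz":[6.9,0,1.5],"twist":[0,-25,0],"jaw":0.8}
    - {"xyz":[6.9,0,1.5],"twist":[0,-25,0],"jaw":0.8}
    - {"xyz":[6.9,0,1.5],"twist":[0,-25,0],"jaw":0.8}
    - {"xyz":[6.9,0,1.5],"twist":[0,-25,0],"jaw":0.8}
    - {"xyz":[6.9,0,1.5],"twist":[0,-25,0],"jaw":0.8}
    - {"xyz":[6.9,0,1.5],"twist":[0,-25,0],"jaw":0.8}

```text
time_s: 5.83
tool_pos: [0.5845, -0.1102, 0.3413]
tool_rot: [179.9, 24.8, 5.3]
force: [-0.2, 1.1, -4.6]
grip_width: 0.0502
grasp_force: 34.9
```

Request:
servo_tool:
  plan:
    - {"xyz":[-1.7,0,0.1],"twist":[0,6,0],"jaw":0.8}
    - {"xyz":[-3.4,0,0.35],"twist":[0,12,0],"jaw":0.8}
    - {"xyz":[-5.3,0,0.9],"twist":[0,19,0],"jaw":0.8}
    - {"xyz":[-6.9,0,1.5],"twist":[0,25,0],"jaw":0.8}
    - {"xyz":[-6.9,0,1.5],"twist":[0,25,0],"jaw":0.8}
    - {"xyz":[-6.9,0,1.5],"twist":[0,25,0],"jaw":0.8}

```text
time_s: 6.33
tool_pos: [0.5148, -0.1169, 0.3561]
tool_rot: [179.8, 0.1, 5.3]
force: [0.5, -0.3, -5.7]
grip_width: 0.0498
grasp_force: 34.9
```

```bash
python3 -c "
from h import *
moment();go(.5292,-.1155,.2275,5.4)"
```

```text
F [0.03 0.07 4.92] M [0.032 0.01  0.002] sd [0.045 0.036 0.018] rot [-1.7993e+02  5.0000e-02  5.4900e+00]
t 6.73 pos [ 0.5174 -0.1161  0.3546] rot [-1.7993e+02  5.0000e-02  5.4900e+00] F [ 0.14  0.25 -4.36] M [ 0.07  -0.004  0.005] w 0.0498
xyz cm [ 1.19  0.07 12.71] twist [-0.07  0.05  0.09]
```

Difference of 0.064 N m is ambiguous between 0 and 0.13. I'll average longer and repeat.

```bash
python3 -c "
from h import *
moment(12);moment(12)"
```

```text
F [-0.04 -0.18  4.72] M [ 0.006 -0.033  0.007] sd [0.023 0.026 0.027] rot [179.99  -0.     5.43]
F [ 0.47 -0.04  4.93] M [ 0.012 -0.022 -0.003] sd [0.032 0.029 0.022] rot [179.99  -0.     5.43]
```

Request:
servo_tool:
  plan:
    - {"xyz":[-1.7,0,0.1],"twist":[0,6,0],"jaw":0.8}
    - {"xyz":[-3.4,0,0.35],"twist":[0,12,0],"jaw":0.8}
    - {"xyz":[-5.3,0,0.9],"twist":[0,19,0],"jaw":0.8}
    - {"xyz":[-6.9,0,1.5],"twist":[0,25,0],"jaw":0.8}
    - {"xyz":[-6.9,0,1.5],"twist":[0,25,0],"jaw":0.8}
    - {"xyz":[-6.9,0,1.5],"twist":[0,25,0],"jaw":0.8}
    - {"xyz":[-6.9,0,1.5],"twist":[0,25,0],"jaw":0.8}
    - {"xyz":[-6.9,0,1.5],"twist":[0,25,0],"jaw":0.8}
    - {"xyz":[-6.9,0,1.5],"twist":[0,25,0],"jaw":0.8}
    - {"xyz":[-6.9,0,1.5],"twist":[0,25,0],"jaw":0.8}

```text
time_s: 8.77
tool_pos: [0.4493, -0.1226, 0.3407]
tool_rot: [-180.0, -25.0, 5.5]
force: [-0.2, -0.9, -4.7]
grip_width: 0.0496
grasp_force: 34.9
```

Request:
servo_tool:
  plan:
    - {"xyz":[1.7,0,0.1],"twist":[0,-6,0],"jaw":0.8}
    - {"xyz":[3.4,0,0.35],"twist":[0,-12,0],"jaw":0.8}
    - {"xyz":[5.3,0,0.9],"twist":[0,-19,0],"jaw":0.8}
    - {"xyz":[6.9,0,1.5],"twist":[0,-25,0],"jaw":0.8}
    - {"xyz":[6.9,0,1.5],"twist":[0,-25,0],"jaw":0.8}
    - {"xyz":[6.9,0,1.5],"twist":[0,-25,0],"jaw":0.8}

```text
time_s: 9.27
tool_pos: [0.5182, -0.1161, 0.3546]
tool_rot: [-179.8, -0.1, 5.5]
force: [-0.5, -0.4, -5.9]
grip_width: 0.0496
grasp_force: 34.9
```

```bash
python3 -c "
from h import *
moment(12);moment(12);go(.5292,-.1155,.2275,5.4)"
```

```text
F [-0.03 -0.3   4.77] M [ 0.009 -0.039 -0.011] sd [0.031 0.039 0.048] rot [ 1.7996e+02 -3.0000e-02  5.4200e+00]
F [-0.15 -0.18  4.9 ] M [ 0.02  -0.042  0.001] sd [0.041 0.03  0.033] rot [-180.      0.      5.43]
t 10.47 pos [ 0.5166 -0.1164  0.3556] rot [-180.      0.      5.43] F [-0.81 -0.02 -5.39] M [ 0.029  0.05  -0.017] w 0.0497
xyz cm [ 1.27  0.03 12.81] twist [-0.    0.    0.03]
```

The repeat gives -0.028 against -0.040 N m, so the right mill is sound. I'll lay it back where it was.

Request:
servo_tool:
  plan:
    - {"xyz":[1.3,0,3],"twist":[0,0,0],"jaw":0.8}
    - {"xyz":[1.3,0,6],"twist":[0,0,0],"jaw":0.8}
    - {"xyz":[1.3,0,9],"twist":[0,0,0],"jaw":0.8}
    - {"xyz":[1.3,0,11],"twist":[0,0,0],"jaw":0.8}
    - {"xyz":[1.3,0,12],"twist":[0,0,0],"jaw":0.8}
    - {"xyz":[1.3,0,12.4],"twist":[0,0,0],"jaw":0.8}
    - {"xyz":[1.3,0,12.6],"twist":[0,0,0],"jaw":0.8}
    - {"xyz":[1.3,0,12.7],"twist":[0,0,0],"jaw":0.8}
    - {"xyz":[1.3,0,12.8],"twist":[0,0,0],"jaw":0.8}
    - {"xyz":[1.3,0,12.8],"twist":[0,0,0],"jaw":0.8}

```text
time_s: 11.3
tool_pos: [0.53, -0.1153, 0.2288]
tool_rot: [179.9, -0.1, 5.4]
force: [-0.0, -0.7, -5.5]
grip_width: 0.0497
grasp_force: 34.9
```

Request:
servo_tool:
  plan:
    - {"xyz":[0,0,0],"twist":[0,0,0],"jaw":0.3}
    - {"xyz":[0,0,0],"twist":[0,0,0],"jaw":0}
    - {"xyz":[0,0,0],"twist":[0,0,0],"jaw":0}
    - {"xyz":[0,0,0],"twist":[0,0,0],"jaw":0}
    - {"xyz":[0,0,0],"twist":[0,0,0],"jaw":0}
    - {"xyz":[0,0,-2.5],"twist":[0,0,0],"jaw":0}
    - {"xyz":[0,0,-5],"twist":[0,0,0],"jaw":0}
    - {"xyz":[0,0,-7.5],"twist":[0,0,0],"jaw":0}
    - {"xyz":[0,0,-9],"twist":[0,0,0],"jaw":0}
    - {"xyz":[0,0,-9],"twist":[0,0,0],"jaw":0}

```text
time_s: 12.13
tool_pos: [0.531, -0.1151, 0.3216]
tool_rot: [179.8, -0.4, 5.4]
force: [0.3, 0.4, -0.6]
grip_width: 0.0868
grasp_force: 0.0
```

```bash
python3 -c "
from h import *
go(.511,.0055,.227,5.4)"
```

```text
t 12.13 pos [ 0.531  -0.1151  0.3216] rot [179.82  -0.37   5.44] F [ 0.29  0.4  -0.63] M [ 0.025 -0.066  0.012] w 0.0868
xyz cm [ -0.91 -12.22   9.41] twist [ 0.18 -0.37  0.04]
```

Request:
servo_tool:
  plan:
    - {"xyz":[-0.3,-3.5,0],"twist":[0,0,0],"jaw":0}
    - {"xyz":[-0.6,-7,0],"twist":[0,0,0],"jaw":0}
    - {"xyz":[-0.9,-10.5,0],"twist":[0,0,0],"jaw":0}
    - {"xyz":[-0.9,-12.2,0],"twist":[0,0,0],"jaw":0}
    - {"xyz":[-0.9,-12.2,3],"twist":[0,0,0],"jaw":0}
    - {"xyz":[-0.9,-12.2,6],"twist":[0,0,0],"jaw":0}
    - {"xyz":[-0.9,-12.2,8.5],"twist":[0,0,0],"jaw":0}
    - {"xyz":[-0.9,-12.2,9.3],"twist":[0,0,0],"jaw":0}
    - {"xyz":[-0.9,-12.2,9.3],"twist":[0,0,0],"jaw":0.4}
    - {"xyz":[-0.9,-12.2,9.3],"twist":[0,0,0],"jaw":0.8}

```text
time_s: 12.97
tool_pos: [0.5091, 0.0055, 0.2247]
tool_rot: [-180.0, 0.0, 5.4]
force: [0.4, -0.3, -0.7]
grip_width: 0.0801
grasp_force: 0.0
```

Request:
servo_tool:
  plan:
    - {"xyz":[0,0,0],"twist":[0,0,0],"jaw":0.8}
    - {"xyz":[0,0,0],"twist":[0,0,0],"jaw":0.8}
    - {"xyz":[0,0,0],"twist":[0,0,0],"jaw":0.8}
    - {"xyz":[0,0,0],"twist":[0,0,0],"jaw":0.8}
    - {"xyz":[0,0,0],"twist":[0,0,0],"jaw":0.8}
    - {"xyz":[0,0,0],"twist":[0,0,0],"jaw":0.8}
    - {"xyz":[0,0,0],"twist":[0,0,0],"jaw":0.8}
    - {"xyz":[0,0,0],"twist":[0,0,0],"jaw":0.8}

```text
time_s: 13.63
tool_pos: [0.5093, 0.0054, 0.2253]
tool_rot: [180.0, -0.0, 5.4]
force: [-1.1, -0.6, 6.0]
grip_width: 0.05
grasp_force: 35.0
```

```bash
python3 -c "
from h import *
go(.511,.0055,.35,5.4)"
```

```text
t 13.63 pos [0.5093 0.0054 0.2253] rot [ 1.7998e+02 -5.0000e-02  5.4200e+00] F [-1.1  -0.61  6.  ] M [ 0.113  0.253 -0.102] w 0.05
xyz cm [ 1.800e-01  1.000e-02 -1.247e+01] twist [ 0.02 -0.05  0.02]
```

Request:
servo_tool:
  plan:
    - {"xyz":[0,0,-0.5],"twist":[0,0,0],"jaw":0.8}
    - {"xyz":[0,0,-2],"twist":[0,0,0],"jaw":0.8}
    - {"xyz":[0,0,-4],"twist":[0,0,0],"jaw":0.8}
    - {"xyz":[0,0,-6.5],"twist":[0,0,0],"jaw":0.8}
    - {"xyz":[0,0,-9],"twist":[0,0,0],"jaw":0.8}
    - {"xyz":[0,0,-11],"twist":[0,0,0],"jaw":0.8}
    - {"xyz":[0,0,-12],"twist":[0,0,0],"jaw":0.8}
    - {"xyz":[0,0,-12],"twist":[0,0,0],"jaw":0.8}

```text
time_s: 14.3
tool_pos: [0.5094, 0.0056, 0.3462]
tool_rot: [179.9, -0.2, 5.4]
force: [1.0, 0.3, -5.7]
grip_width: 0.0494
grasp_force: 35.0
```

Request:
servo_tool:
  plan:
    - {"xyz":[-1.7,0,0.1],"twist":[0,6,0],"jaw":0.8}
    - {"xyz":[-3.4,0,0.35],"twist":[0,12,0],"jaw":0.8}
    - {"xyz":[-5.3,0,0.9],"twist":[0,19,0],"jaw":0.8}
    - {"xyz":[-6.9,0,1.5],"twist":[0,25,0],"jaw":0.8}
    - {"xyz":[-6.9,0,1.5],"twist":[0,25,0],"jaw":0.8}
    - {"xyz":[-6.9,0,1.5],"twist":[0,25,0],"jaw":0.8}
    - {"xyz":[-6.9,0,1.5],"twist":[0,25,0],"jaw":0.8}
    - {"xyz":[-6.9,0,1.5],"twist":[0,25,0],"jaw":0.8}
    - {"xyz":[-6.9,0,1.5],"twist":[0,25,0],"jaw":0.8}
    - {"xyz":[-6.9,0,1.5],"twist":[0,25,0],"jaw":0.8}

```text
time_s: 15.13
tool_pos: [0.4416, -0.0008, 0.3302]
tool_rot: [-179.9, -25.0, 5.5]
force: [0.3, 0.5, -4.7]
grip_width: 0.0495
grasp_force: 35.0
```

Request:
servo_tool:
  plan:
    - {"xyz":[1.7,0,0.1],"twist":[0,-6,0],"jaw":0.8}
    - {"xyz":[3.4,0,0.35],"twist":[0,-12,0],"jaw":0.8}
    - {"xyz":[5.3,0,0.9],"twist":[0,-19,0],"jaw":0.8}
    - {"xyz":[6.9,0,1.5],"twist":[0,-25,0],"jaw":0.8}
    - {"xyz":[6.9,0,1.5],"twist":[0,-25,0],"jaw":0.8}
    - {"xyz":[6.9,0,1.5],"twist":[0,-25,0],"jaw":0.8}
    - {"xyz":[6.9,0,1.5],"twist":[0,-25,0],"jaw":0.8}
    - {"xyz":[6.9,0,1.5],"twist":[0,-25,0],"jaw":0.8}

```text
time_s: 15.8
tool_pos: [0.5079, 0.0057, 0.3456]
tool_rot: [179.9, -0.1, 5.4]
force: [0.7, 0.8, -3.9]
grip_width: 0.0501
grasp_force: 35.0
```

```bash
python3 -c "
from h import *
moment(10);moment(10)"
```

```text
F [-0.07 -0.17  4.49] M [ 0.014  0.    -0.012] sd [0.03  0.022 0.035] rot [ 1.7996e+02 -2.0000e-02  5.4300e+00]
F [0.31 0.09 4.41] M [ 0.003 -0.003 -0.019] sd [0.032 0.023 0.028] rot [-1.80e+02  1.00e-02  5.44e+00]
```

Request:
servo_tool:
  plan:
    - {"xyz":[1.7,0,0.1],"twist":[0,-6,0],"jaw":0.8}
    - {"xyz":[3.4,0,0.35],"twist":[0,-12,0],"jaw":0.8}
    - {"xyz":[5.3,0,0.9],"twist":[0,-19,0],"jaw":0.8}
    - {"xyz":[6.9,0,1.5],"twist":[0,-25,0],"jaw":0.8}
    - {"xyz":[6.9,0,1.5],"twist":[0,-25,0],"jaw":0.8}
    - {"xyz":[6.9,0,1.5],"twist":[0,-25,0],"jaw":0.8}
    - {"xyz":[6.9,0,1.5],"twist":[0,-25,0],"jaw":0.8}
    - {"xyz":[6.9,0,1.5],"twist":[0,-25,0],"jaw":0.8}
    - {"xyz":[6.9,0,1.5],"twist":[0,-25,0],"jaw":0.8}
    - {"xyz":[6.9,0,1.5],"twist":[0,-25,0],"jaw":0.8}

```text
time_s: 17.63
tool_pos: [0.5769, 0.0118, 0.332]
tool_rot: [179.9, 24.8, 5.4]
force: [0.1, 0.8, -3.3]
grip_width: 0.0496
grasp_force: 35.0
```

Request:
servo_tool:
  plan:
    - {"xyz":[-1.7,0,0.1],"twist":[0,6,0],"jaw":0.8}
    - {"xyz":[-3.4,0,0.35],"twist":[0,12,0],"jaw":0.8}
    - {"xyz":[-5.3,0,0.9],"twist":[0,19,0],"jaw":0.8}
    - {"xyz":[-6.9,0,1.5],"twist":[0,25,0],"jaw":0.8}
    - {"xyz":[-6.9,0,1.5],"twist":[0,25,0],"jaw":0.8}
    - {"xyz":[-6.9,0,1.5],"twist":[0,25,0],"jaw":0.8}
    - {"xyz":[-6.9,0,1.5],"twist":[0,25,0],"jaw":0.8}
    - {"xyz":[-6.9,0,1.5],"twist":[0,25,0],"jaw":0.8}

```text
time_s: 18.3
tool_pos: [0.51, 0.0054, 0.3462]
tool_rot: [-179.9, 0.0, 5.4]
force: [-0.8, 0.2, -4.7]
grip_width: 0.05
grasp_force: 35.0
```

```bash
python3 -c "
from h import *
moment(10);moment(10);go(.5093,.0054,.2255,5.4)"
```

```text
F [0.24 0.31 4.76] M [ 0.028 -0.06  -0.01 ] sd [0.034 0.027 0.035] rot [-1.7998e+02  2.0000e-02  5.4400e+00]
F [0.04 0.18 4.51] M [ 0.004 -0.041 -0.006] sd [0.026 0.025 0.028] rot [179.99  -0.     5.43]
t 19.3 pos [0.509  0.0054 0.3458] rot [179.99  -0.     5.43] F [-0.01 -0.35 -4.37] M [-0.033  0.074  0.045] w 0.0497
xyz cm [ 0.03 -0.   12.03] twist [ 0.01 -0.    0.03]
```

Request:
servo_tool:
  plan:
    - {"xyz":[-1.7,0,0.1],"twist":[0,6,0],"jaw":0.8}
    - {"xyz":[-3.4,0,0.35],"twist":[0,12,0],"jaw":0.8}
    - {"xyz":[-5.3,0,0.9],"twist":[0,19,0],"jaw":0.8}
    - {"xyz":[-6.9,0,1.5],"twist":[0,25,0],"jaw":0.8}
    - {"xyz":[-6.9,0,1.5],"twist":[0,25,0],"jaw":0.8}
    - {"xyz":[-6.9,0,1.5],"twist":[0,25,0],"jaw":0.8}
    - {"xyz":[-6.9,0,1.5],"twist":[0,25,0],"jaw":0.8}
    - {"xyz":[-6.9,0,1.5],"twist":[0,25,0],"jaw":0.8}
    - {"xyz":[-6.9,0,1.5],"twist":[0,25,0],"jaw":0.8}
    - {"xyz":[-6.9,0,1.5],"twist":[0,25,0],"jaw":0.8}

```text
time_s: 20.13
tool_pos: [0.4415, -0.0007, 0.3314]
tool_rot: [-179.9, -25.0, 5.5]
force: [-0.9, -0.6, -4.3]
grip_width: 0.0498
grasp_force: 35.0
```

Request:
servo_tool:
  plan:
    - {"xyz":[1.7,0,0.1],"twist":[0,-6,0],"jaw":0.8}
    - {"xyz":[3.4,0,0.35],"twist":[0,-12,0],"jaw":0.8}
    - {"xyz":[5.3,0,0.9],"twist":[0,-19,0],"jaw":0.8}
    - {"xyz":[6.9,0,1.5],"twist":[0,-25,0],"jaw":0.8}
    - {"xyz":[6.9,0,1.5],"twist":[0,-25,0],"jaw":0.8}
    - {"xyz":[6.9,0,1.5],"twist":[0,-25,0],"jaw":0.8}
    - {"xyz":[6.9,0,1.5],"twist":[0,-25,0],"jaw":0.8}
    - {"xyz":[6.9,0,1.5],"twist":[0,-25,0],"jaw":0.8}

```text
time_s: 20.8
tool_pos: [0.5081, 0.0059, 0.3469]
tool_rot: [179.9, -0.1, 5.4]
force: [0.4, -0.6, -5.1]
grip_width: 0.05
grasp_force: 35.0
```

```bash
python3 -c "
from h import *
moment(10);moment(10);go(.5093,.0054,.2255,5.4)"
```

```text
F [-0.11  0.13  4.31] M [ 0.011 -0.001  0.003] sd [0.03  0.031 0.016] rot [ 1.7995e+02 -3.0000e-02  5.4300e+00]
F [0.1  0.17 4.43] M [0.009 0.013 0.006] sd [0.041 0.033 0.026] rot [-180.      0.      5.44]
t 21.8 pos [0.5089 0.0054 0.3463] rot [-180.      0.      5.44] F [-0.76 -0.39 -4.4 ] M [ 0.012 -0.047  0.004] w 0.0496
xyz cm [4.000e-02 1.000e-02 1.208e+01] twist [-0.    0.    0.04]
```

Request:
servo_tool:
  plan:
    - {"xyz":[1.7,0,0.1],"twist":[0,-6,0],"jaw":0.8}
    - {"xyz":[3.4,0,0.35],"twist":[0,-12,0],"jaw":0.8}
    - {"xyz":[5.3,0,0.9],"twist":[0,-19,0],"jaw":0.8}
    - {"xyz":[6.9,0,1.5],"twist":[0,-25,0],"jaw":0.8}
    - {"xyz":[6.9,0,1.5],"twist":[0,-25,0],"jaw":0.8}
    - {"xyz":[6.9,0,1.5],"twist":[0,-25,0],"jaw":0.8}
    - {"xyz":[6.9,0,1.5],"twist":[0,-25,0],"jaw":0.8}
    - {"xyz":[6.9,0,1.5],"twist":[0,-25,0],"jaw":0.8}
    - {"xyz":[6.9,0,1.5],"twist":[0,-25,0],"jaw":0.8}
    - {"xyz":[6.9,0,1.5],"twist":[0,-25,0],"jaw":0.8}

```text
time_s: 22.63
tool_pos: [0.5769, 0.0117, 0.333]
tool_rot: [179.8, 24.8, 5.3]
force: [-0.2, 1.0, -4.4]
grip_width: 0.0495
grasp_force: 35.0
```

```bash
python3 -c "
from h import *
moment(7)"
```

```text
F [1.97 0.18 3.95] M [ 0.021  0.836 -0.014] sd [0.03  0.05  0.029] rot [179.98  24.99   5.42]
```

Request:
servo_tool:
  plan:
    - {"xyz":[-1.7,0,0.1],"twist":[0,6,0],"jaw":0.8}
    - {"xyz":[-3.4,0,0.35],"twist":[0,12,0],"jaw":0.8}
    - {"xyz":[-5.3,0,0.9],"twist":[0,19,0],"jaw":0.8}
    - {"xyz":[-6.9,0,1.5],"twist":[0,25,0],"jaw":0.8}
    - {"xyz":[-6.9,0,1.5],"twist":[0,25,0],"jaw":0.8}

```text
time_s: 23.4
tool_pos: [0.5047, 0.0056, 0.3466]
tool_rot: [179.5, 0.1, 5.4]
force: [-2.0, -0.4, -4.3]
grip_width: 0.0496
grasp_force: 35.0
```

Request:
servo_tool:
  plan:
    - {"xyz":[-1.7,0,0.1],"twist":[0,6,0],"jaw":0.8}
    - {"xyz":[-3.4,0,0.35],"twist":[0,12,0],"jaw":0.8}
    - {"xyz":[-5.3,0,0.9],"twist":[0,19,0],"jaw":0.8}
    - {"xyz":[-6.9,0,1.5],"twist":[0,25,0],"jaw":0.8}
    - {"xyz":[-6.9,0,1.5],"twist":[0,25,0],"jaw":0.8}
    - {"xyz":[-6.9,0,1.5],"twist":[0,25,0],"jaw":0.8}
    - {"xyz":[-6.9,0,1.5],"twist":[0,25,0],"jaw":0.8}
    - {"xyz":[-6.9,0,1.5],"twist":[0,25,0],"jaw":0.8}
    - {"xyz":[-6.9,0,1.5],"twist":[0,25,0],"jaw":0.8}
    - {"xyz":[-6.9,0,1.5],"twist":[0,25,0],"jaw":0.8}

```text
time_s: 24.23
tool_pos: [0.4413, -0.0007, 0.3328]
tool_rot: [180.0, -25.0, 5.5]
force: [-0.0, -0.9, -4.4]
grip_width: 0.0495
grasp_force: 35.0
```

```bash
python3 -c "
from h import *
moment(7);go(.5093,.0054,.2255,5.4)"
```

```text
F [-1.87  0.05  3.96] M [ 0.011 -0.882  0.027] sd [0.038 0.03  0.016] rot [179.99 -24.99   5.42]
t 24.58 pos [ 0.4403 -0.0012  0.3319] rot [179.99 -24.99   5.42] F [ 0.71  0.04 -3.73] M [-0.079  0.899 -0.047] w 0.0496
xyz cm [ 1.790e+00 -1.000e-02  1.257e+01] twist [ 1.000e-02 -2.499e+01  2.000e-02]
```

Request:
servo_tool:
  plan:
    - {"xyz":[1.7,0,0.1],"twist":[0,-6,0],"jaw":0.8}
    - {"xyz":[3.4,0,0.35],"twist":[0,-12,0],"jaw":0.8}
    - {"xyz":[5.3,0,0.9],"twist":[0,-19,0],"jaw":0.8}
    - {"xyz":[6.9,0,1.5],"twist":[0,-25,0],"jaw":0.8}
    - {"xyz":[6.9,0,1.5],"twist":[0,-25,0],"jaw":0.8}

```text
time_s: 25.0
tool_pos: [0.5133, 0.0024, 0.3441]
tool_rot: [-179.2, 0.3, 5.3]
force: [-0.2, -2.9, -7.0]
grip_width: 0.0496
grasp_force: 35.0
```

Request:
servo_tool:
  plan:
    - {"xyz":[0,0,3],"twist":[0,0,0],"jaw":0.8}
    - {"xyz":[0,0,6],"twist":[0,0,0],"jaw":0.8}
    - {"xyz":[0,0,9],"twist":[0,0,0],"jaw":0.8}
    - {"xyz":[0,0,11],"twist":[0,0,0],"jaw":0.8}
    - {"xyz":[0,0,11.6],"twist":[0,0,0],"jaw":0.8}
    - {"xyz":[0,0,11.8],"twist":[0,0,0],"jaw":0.8}
    - {"xyz":[0,0,11.9],"twist":[0,0,0],"jaw":0.8}
    - {"xyz":[0,0,12],"twist":[0,0,0],"jaw":0.8}
    - {"xyz":[0,0,12.1],"twist":[0,0,0],"jaw":0.8}
    - {"xyz":[0,0,12.1],"twist":[0,0,0],"jaw":0.8}

```text
time_s: 25.83
tool_pos: [0.5094, 0.0053, 0.2275]
tool_rot: [179.9, -0.1, 5.4]
force: [-0.0, 0.0, -4.6]
grip_width: 0.0495
grasp_force: 35.0
```

```bash
python3 -c "
from h import *
go(.529,.1305,.226,5.4)"
```

```text
t 25.83 pos [0.5094 0.0053 0.2275] rot [ 1.7994e+02 -1.2000e-01  5.4100e+00] F [-0.01  0.03 -4.56] M [0.034 0.047 0.001] w 0.0495
xyz cm [  3.14 -12.28   0.15] twist [ 0.06 -0.12  0.01]
```

Request:
servo_tool:
  plan:
    - {"xyz":[0,0,0.1],"twist":[0,0,0],"jaw":0.8}
    - {"xyz":[0,0,0.1],"twist":[0,0,0],"jaw":0}
    - {"xyz":[0,0,0.1],"twist":[0,0,0],"jaw":0}
    - {"xyz":[0,0,0.1],"twist":[0,0,0],"jaw":0}
    - {"xyz":[0,0,0.1],"twist":[0,0,0],"jaw":0}
    - {"xyz":[0,0,-2.5],"twist":[0,0,0],"jaw":0}
    - {"xyz":[0,0,-5],"twist":[0,0,0],"jaw":0}
    - {"xyz":[0,0,-7.5],"twist":[0,0,0],"jaw":0}
    - {"xyz":[1,-3.5,-8.5],"twist":[0,0,0],"jaw":0}
    - {"xyz":[2,-7,-8.5],"twist":[0,0,0],"jaw":0}

```text
time_s: 26.67
tool_pos: [0.524, 0.0752, 0.3146]
tool_rot: [179.8, -0.3, 5.0]
force: [1.5, 1.2, 0.1]
grip_width: 0.0866
grasp_force: 0.0
```

Request:
servo_tool:
  plan:
    - {"xyz":[1,-3.5,0],"twist":[0,0,0],"jaw":0}
    - {"xyz":[1.15,-5.3,0],"twist":[0,0,0],"jaw":0}
    - {"xyz":[1.15,-5.3,2.5],"twist":[0,0,0],"jaw":0}
    - {"xyz":[1.15,-5.3,5],"twist":[0,0,0],"jaw":0}
    - {"xyz":[1.15,-5.3,7.5],"twist":[0,0,0],"jaw":0}
    - {"xyz":[1.15,-5.3,8.5],"twist":[0,0,0],"jaw":0}
    - {"xyz":[1.15,-5.3,8.5],"twist":[0,0,0],"jaw":0}
    - {"xyz":[1.15,-5.3,8.5],"twist":[0,0,0],"jaw":0}

```text
time_s: 27.33
tool_pos: [0.5288, 0.131, 0.2268]
tool_rot: [-180.0, 0.0, 5.4]
force: [0.1, 0.2, 0.3]
grip_width: 0.0872
grasp_force: 0.0
```

Request:
servo_tool:
  plan:
    - {"xyz":[0,0,0],"twist":[0,0,0],"jaw":0.8}
    - {"xyz":[0,0,0],"twist":[0,0,0],"jaw":0.8}
    - {"xyz":[0,0,0],"twist":[0,0,0],"jaw":0.8}
    - {"xyz":[0,0,0],"twist":[0,0,0],"jaw":0.8}
    - {"xyz":[0,0,0],"twist":[0,0,0],"jaw":0.8}
    - {"xyz":[0,0,0],"twist":[0,0,0],"jaw":0.8}
    - {"xyz":[0,0,0],"twist":[0,0,0],"jaw":0.8}
    - {"xyz":[0,0,0],"twist":[0,0,0],"jaw":0.8}
    - {"xyz":[0,0,0],"twist":[0,0,0],"jaw":0.8}

```text
time_s: 28.08
tool_pos: [0.5287, 0.1304, 0.2266]
tool_rot: [179.9, 0.0, 5.4]
force: [-0.2, -2.2, 3.2]
grip_width: 0.0497
grasp_force: 35.0
```

```bash
python3 -c "
from h import *
go(.529,.1305,.345,5.4)"
```

```text
t 28.08 pos [0.5287 0.1304 0.2266] rot [179.94   0.     5.42] F [-0.21 -2.22  3.17] M [-0.562  0.123  0.079] w 0.0497
xyz cm [ 3.000e-02  1.000e-02 -1.184e+01] twist [0.06 0.   0.02]
```

Request:
servo_tool:
  plan:
    - {"xyz":[0,0,-0.5],"twist":[0,0,0],"jaw":0.8}
    - {"xyz":[0,0,-2],"twist":[0,0,0],"jaw":0.8}
    - {"xyz":[0,0,-4],"twist":[0,0,0],"jaw":0.8}
    - {"xyz":[0,0,-6.5],"twist":[0,0,0],"jaw":0.8}
    - {"xyz":[0,0,-9],"twist":[0,0,0],"jaw":0.8}
    - {"xyz":[0,0,-11],"twist":[0,0,0],"jaw":0.8}
    - {"xyz":[0,0,-12],"twist":[0,0,0],"jaw":0.8}
    - {"xyz":[0,0,-12],"twist":[0,0,0],"jaw":0.8}

```text
time_s: 28.75
tool_pos: [0.5291, 0.1317, 0.3491]
tool_rot: [180.0, -0.3, 5.4]
force: [0.7, 0.8, -4.2]
grip_width: 0.0495
grasp_force: 35.0
```

Request:
servo_tool:
  plan:
    - {"xyz":[-1.7,0,0.1],"twist":[0,6,0],"jaw":0.8}
    - {"xyz":[-3.4,0,0.35],"twist":[0,12,0],"jaw":0.8}
    - {"xyz":[-5.3,0,0.9],"twist":[0,19,0],"jaw":0.8}
    - {"xyz":[-6.9,0,1.5],"twist":[0,25,0],"jaw":0.8}
    - {"xyz":[-6.9,0,1.5],"twist":[0,25,0],"jaw":0.8}
    - {"xyz":[-6.9,0,1.5],"twist":[0,25,0],"jaw":0.8}
    - {"xyz":[-6.9,0,1.5],"twist":[0,25,0],"jaw":0.8}
    - {"xyz":[-6.9,0,1.5],"twist":[0,25,0],"jaw":0.8}
    - {"xyz":[-6.9,0,1.5],"twist":[0,25,0],"jaw":0.8}
    - {"xyz":[-6.9,0,1.5],"twist":[0,25,0],"jaw":0.8}

```text
time_s: 29.58
tool_pos: [0.461, 0.1247, 0.3314]
tool_rot: [-179.7, -24.9, 5.4]
force: [-0.5, -0.4, -4.2]
grip_width: 0.0498
grasp_force: 35.0
```

```bash
python3 -c "
from h import *
moment(6)"
```

```text
F [-1.9   0.03  3.65] M [ 0.021 -0.881  0.025] sd [0.039 0.022 0.02 ] rot [-179.93  -24.95    5.42]
```

Request:
servo_tool:
  plan:
    - {"xyz":[1.7,0,0.1],"twist":[0,-6,0],"jaw":0.8}
    - {"xyz":[3.4,0,0.35],"twist":[0,-12,0],"jaw":0.8}
    - {"xyz":[5.3,0,0.9],"twist":[0,-19,0],"jaw":0.8}
    - {"xyz":[6.9,0,1.5],"twist":[0,-25,0],"jaw":0.8}
    - {"xyz":[6.9,0,1.5],"twist":[0,-25,0],"jaw":0.8}
    - {"xyz":[6.9,0,1.5],"twist":[0,-25,0],"jaw":0.8}
    - {"xyz":[6.9,0,1.5],"twist":[0,-25,0],"jaw":0.8}
    - {"xyz":[6.9,0,1.5],"twist":[0,-25,0],"jaw":0.8}

```text
time_s: 30.55
tool_pos: [0.5277, 0.1316, 0.3472]
tool_rot: [180.0, -0.1, 5.5]
force: [0.5, 0.7, -3.1]
grip_width: 0.0498
grasp_force: 35.0
```

```bash
python3 -c "
from h import *
moment(8)"
```

```text
F [-0.18  0.02  3.89] M [ 0.02  -0.029 -0.   ] sd [0.04  0.021 0.028] rot [ 1.799e+02 -8.000e-02  5.410e+00]
```

Request:
servo_tool:
  plan:
    - {"xyz":[1.7,0,0.1],"twist":[0,-6,0],"jaw":0.8}
    - {"xyz":[3.4,0,0.35],"twist":[0,-12,0],"jaw":0.8}
    - {"xyz":[5.3,0,0.9],"twist":[0,-19,0],"jaw":0.8}
    - {"xyz":[6.9,0,1.5],"twist":[0,-25,0],"jaw":0.8}
    - {"xyz":[6.9,0,1.5],"twist":[0,-25,0],"jaw":0.8}
    - {"xyz":[6.9,0,1.5],"twist":[0,-25,0],"jaw":0.8}
    - {"xyz":[6.9,0,1.5],"twist":[0,-25,0],"jaw":0.8}
    - {"xyz":[6.9,0,1.5],"twist":[0,-25,0],"jaw":0.8}
    - {"xyz":[6.9,0,1.5],"twist":[0,-25,0],"jaw":0.8}
    - {"xyz":[6.9,0,1.5],"twist":[0,-25,0],"jaw":0.8}

```text
time_s: 31.78
tool_pos: [0.5964, 0.1373, 0.3336]
tool_rot: [179.9, 24.8, 5.4]
force: [-0.1, -0.6, -4.2]
grip_width: 0.0499
grasp_force: 35.0
```

```bash
python3 -c "
from h import *
moment(6)"
```

```text
F [1.24 0.28 3.75] M [-0.007  0.835 -0.006] sd [0.019 0.029 0.021] rot [179.98  24.98   5.41]
```

Request:
servo_tool:
  plan:
    - {"xyz":[-1.7,0,0.1],"twist":[0,6,0],"jaw":0.8}
    - {"xyz":[-3.4,0,0.35],"twist":[0,12,0],"jaw":0.8}
    - {"xyz":[-5.3,0,0.9],"twist":[0,19,0],"jaw":0.8}
    - {"xyz":[-6.9,0,1.5],"twist":[0,25,0],"jaw":0.8}
    - {"xyz":[-6.9,0,1.5],"twist":[0,25,0],"jaw":0.8}
    - {"xyz":[-6.9,0,1.5],"twist":[0,25,0],"jaw":0.8}
    - {"xyz":[-6.9,0,1.5],"twist":[0,25,0],"jaw":0.8}
    - {"xyz":[-6.9,0,1.5],"twist":[0,25,0],"jaw":0.8}

```text
time_s: 32.75
tool_pos: [0.53, 0.1306, 0.3479]
tool_rot: [-179.9, 0.1, 5.4]
force: [0.6, 0.0, -3.7]
grip_width: 0.0501
grasp_force: 35.0
```

```bash
python3 -c "
from h import *
moment(8);go(.5287,.1304,.2268,5.4)"
```

```text
F [-0.19  0.21  4.05] M [ 0.015 -0.03  -0.   ] sd [0.031 0.022 0.019] rot [-1.7996e+02  4.0000e-02  5.4600e+00]
t 33.15 pos [0.5287 0.1311 0.3474] rot [-1.7996e+02  4.0000e-02  5.4600e+00] F [ 0.31  0.57 -3.43] M [-0.025  0.075 -0.01 ] w 0.0497
xyz cm [ 0.    0.08 12.06] twist [-0.04  0.04  0.06]
```

The left mill gives a level difference of 0.001 N m, so it's sound. The middle mill differs by 0.055 N m, repeatably and with the right sign. I'll lay the left one down, then check the middle again with a slower levelling.

Request:
servo_tool:
  plan:
    - {"xyz":[0,0,3],"twist":[0,0,0],"jaw":0.8}
    - {"xyz":[0,0,6],"twist":[0,0,0],"jaw":0.8}
    - {"xyz":[0,0,9],"twist":[0,0,0],"jaw":0.8}
    - {"xyz":[0,0,11],"twist":[0,0,0],"jaw":0.8}
    - {"xyz":[0,0,11.6],"twist":[0,0,0],"jaw":0.8}
    - {"xyz":[0,0,11.9],"twist":[0,0,0],"jaw":0.8}
    - {"xyz":[0,0,12],"twist":[0,0,0],"jaw":0.8}
    - {"xyz":[0,0,12.1],"twist":[0,0,0],"jaw":0.8}
    - {"xyz":[0,0,12.15],"twist":[0,0,0],"jaw":0.8}
    - {"xyz":[0,0,12.15],"twist":[0,0,0],"jaw":0.8}

```text
time_s: 33.98
tool_pos: [0.5291, 0.131, 0.2272]
tool_rot: [180.0, -0.1, 5.4]
force: [-0.1, 0.2, -3.8]
grip_width: 0.0499
grasp_force: 35.0
```

Request:
servo_tool:
  plan:
    - {"xyz":[0,0,0],"twist":[0,0,0],"jaw":0.8}
    - {"xyz":[0,0,0],"twist":[0,0,0],"jaw":0}
    - {"xyz":[0,0,0],"twist":[0,0,0],"jaw":0}
    - {"xyz":[0,0,0],"twist":[0,0,0],"jaw":0}
    - {"xyz":[0,0,0],"twist":[0,0,0],"jaw":0}
    - {"xyz":[0,0,-2.5],"twist":[0,0,0],"jaw":0}
    - {"xyz":[0,0,-5],"twist":[0,0,0],"jaw":0}
    - {"xyz":[0,0,-7.5],"twist":[0,0,0],"jaw":0}
    - {"xyz":[-1,3.5,-8.5],"twist":[0,0,0],"jaw":0}
    - {"xyz":[-2,7,-8.5],"twist":[0,0,0],"jaw":0}

```text
time_s: 34.82
tool_pos: [0.516, 0.0622, 0.3143]
tool_rot: [-180.0, -0.3, 5.8]
force: [0.9, -0.9, -0.4]
grip_width: 0.0866
grasp_force: 0.0
```

```bash
python3 -c "
from h import *
go(.511,.0055,.226,5.4)"
```

```text
t 34.82 pos [0.516  0.0622 0.3143] rot [-179.96   -0.35    5.84] F [ 0.92 -0.91 -0.44] M [-0.051 -0.003  0.01 ] w 0.0866
xyz cm [-1.13  5.59  8.82] twist [-0.04 -0.35  0.44]
```

Request:
servo_tool:
  plan:
    - {"xyz":[-0.6,3,0],"twist":[0,0,0],"jaw":0}
    - {"xyz":[-1,5.5,0],"twist":[0,0,0],"jaw":0}
    - {"xyz":[-1,5.5,2.5],"twist":[0,0,0],"jaw":0}
    - {"xyz":[-1,5.5,5],"twist":[0,0,0],"jaw":0}
    - {"xyz":[-1,5.5,7.5],"twist":[0,0,0],"jaw":0}
    - {"xyz":[-1,5.5,8.6],"twist":[0,0,0],"jaw":0}
    - {"xyz":[-1,5.5,8.6],"twist":[0,0,0],"jaw":0}
    - {"xyz":[-1,5.5,8.6],"twist":[0,0,0],"jaw":0}

```text
time_s: 35.48
tool_pos: [0.5107, 0.0041, 0.2255]
tool_rot: [-180.0, 0.0, 5.5]
force: [0.1, -0.8, 0.9]
grip_width: 0.0871
grasp_force: 0.0
```

```bash
python3 -c "
from h import *
go(.510,.0055,.226,5.4)"
```

```text
t 35.48 pos [0.5107 0.0041 0.2255] rot [-179.96    0.      5.49] F [ 0.07 -0.8   0.87] M [ 0.035 -0.038 -0.039] w 0.0871
xyz cm [-0.06 -0.15 -0.05] twist [-0.04  0.    0.09]
```

Request:
servo_tool:
  plan:
    - {"xyz":[0,0,0],"twist":[0,0,0],"jaw":0.8}
    - {"xyz":[0,0,0],"twist":[0,0,0],"jaw":0.8}
    - {"xyz":[0,0,0],"twist":[0,0,0],"jaw":0.8}
    - {"xyz":[0,0,0],"twist":[0,0,0],"jaw":0.8}
    - {"xyz":[0,0,0],"twist":[0,0,0],"jaw":0.8}
    - {"xyz":[0,0,0],"twist":[0,0,0],"jaw":0.8}
    - {"xyz":[0,0,0],"twist":[0,0,0],"jaw":0.8}
    - {"xyz":[0,0,0],"twist":[0,0,0],"jaw":0.8}
    - {"xyz":[0,0,0],"twist":[0,0,0],"jaw":0.8}

```text
time_s: 36.23
tool_pos: [0.5106, 0.0041, 0.2253]
tool_rot: [-180.0, -0.0, 5.4]
force: [-0.6, 2.0, 3.4]
grip_width: 0.0499
grasp_force: 35.0
```

Request:
servo_tool:
  plan:
    - {"xyz":[0,0,-0.5],"twist":[0,0,0],"jaw":0.8}
    - {"xyz":[0,0,-2],"twist":[0,0,0],"jaw":0.8}
    - {"xyz":[0,0,-4],"twist":[0,0,0],"jaw":0.8}
    - {"xyz":[0,0,-6.5],"twist":[0,0,0],"jaw":0.8}
    - {"xyz":[0,0,-9],"twist":[0,0,0],"jaw":0.8}
    - {"xyz":[0,0,-11],"twist":[0,0,0],"jaw":0.8}
    - {"xyz":[0,0,-12],"twist":[0,0,0],"jaw":0.8}
    - {"xyz":[0,0,-12],"twist":[0,0,0],"jaw":0.8}

```text
time_s: 36.9
tool_pos: [0.5112, 0.0037, 0.3474]
tool_rot: [179.9, -0.2, 5.4]
force: [0.5, 0.8, -4.5]
grip_width: 0.0496
grasp_force: 35.0
```

Request:
servo_tool:
  plan:
    - {"xyz":[1.7,0,0.1],"twist":[0,-6,0],"jaw":0.8}
    - {"xyz":[3.4,0,0.35],"twist":[0,-12,0],"jaw":0.8}
    - {"xyz":[5.3,0,0.9],"twist":[0,-19,0],"jaw":0.8}
    - {"xyz":[6.9,0,1.5],"twist":[0,-25,0],"jaw":0.8}
    - {"xyz":[6.9,0,1.5],"twist":[0,-25,0],"jaw":0.8}
    - {"xyz":[6.9,0,1.5],"twist":[0,-25,0],"jaw":0.8}
    - {"xyz":[6.9,0,1.5],"twist":[0,-25,0],"jaw":0.8}
    - {"xyz":[6.9,0,1.5],"twist":[0,-25,0],"jaw":0.8}
    - {"xyz":[6.9,0,1.5],"twist":[0,-25,0],"jaw":0.8}
    - {"xyz":[6.9,0,1.5],"twist":[0,-25,0],"jaw":0.8}

```text
time_s: 37.73
tool_pos: [0.5785, 0.0097, 0.3314]
tool_rot: [179.9, 24.9, 5.3]
force: [-0.0, -0.7, -4.9]
grip_width: 0.0499
grasp_force: 35.0
```

Request:
servo_tool:
  plan:
    - {"xyz":[-1.4,0,0.05],"twist":[0,5,0],"jaw":0.8}
    - {"xyz":[-2.8,0,0.25],"twist":[0,10,0],"jaw":0.8}
    - {"xyz":[-4.2,0,0.55],"twist":[0,15,0],"jaw":0.8}
    - {"xyz":[-5.1,0,0.8],"twist":[0,18,0],"jaw":0.8}
    - {"xyz":[-5.6,0,1.0],"twist":[0,20,0],"jaw":0.8}
    - {"xyz":[-6.1,0,1.2],"twist":[0,22,0],"jaw":0.8}
    - {"xyz":[-6.4,0,1.3],"twist":[0,23,0],"jaw":0.8}
    - {"xyz":[-6.7,0,1.4],"twist":[0,24,0],"jaw":0.8}
    - {"xyz":[-6.8,0,1.45],"twist":[0,24.5,0],"jaw":0.8}
    - {"xyz":[-6.9,0,1.5],"twist":[0,25,0],"jaw":0.8}

```text
time_s: 38.57
tool_pos: [0.5104, 0.0035, 0.3458]
tool_rot: [179.9, -0.0, 5.4]
force: [-0.1, -0.6, -4.7]
grip_width: 0.0498
grasp_force: 35.0
```

```bash
python3 -c "
from h import *
moment(9)"
```

```text
F [ 0.1  -0.19  4.62] M [ 0.03  -0.079  0.013] sd [0.036 0.028 0.031] rot [-1.7997e+02  1.0000e-02  5.4600e+00]
```

Request:
servo_tool:
  plan:
    - {"xyz":[-1.7,0,0.1],"twist":[0,6,0],"jaw":0.8}
    - {"xyz":[-3.4,0,0.35],"twist":[0,12,0],"jaw":0.8}
    - {"xyz":[-5.3,0,0.9],"twist":[0,19,0],"jaw":0.8}
    - {"xyz":[-6.9,0,1.5],"twist":[0,25,0],"jaw":0.8}
    - {"xyz":[-6.9,0,1.5],"twist":[0,25,0],"jaw":0.8}
    - {"xyz":[-6.9,0,1.5],"twist":[0,25,0],"jaw":0.8}
    - {"xyz":[-6.9,0,1.5],"twist":[0,25,0],"jaw":0.8}
    - {"xyz":[-6.9,0,1.5],"twist":[0,25,0],"jaw":0.8}
    - {"xyz":[-6.9,0,1.5],"twist":[0,25,0],"jaw":0.8}
    - {"xyz":[-6.9,0,1.5],"twist":[0,25,0],"jaw":0.8}

```text
time_s: 39.85
tool_pos: [0.4426, -0.0026, 0.3308]
tool_rot: [-180.0, -24.9, 5.5]
force: [1.0, -0.6, -4.8]
grip_width: 0.0498
grasp_force: 35.0
```

Request:
servo_tool:
  plan:
    - {"xyz":[1.4,0,0.05],"twist":[0,-5,0],"jaw":0.8}
    - {"xyz":[2.8,0,0.25],"twist":[0,-10,0],"jaw":0.8}
    - {"xyz":[4.2,0,0.55],"twist":[0,-15,0],"jaw":0.8}
    - {"xyz":[5.1,0,0.8],"twist":[0,-18,0],"jaw":0.8}
    - {"xyz":[5.6,0,1.0],"twist":[0,-20,0],"jaw":0.8}
    - {"xyz":[6.1,0,1.2],"twist":[0,-22,0],"jaw":0.8}
    - {"xyz":[6.4,0,1.3],"twist":[0,-23,0],"jaw":0.8}
    - {"xyz":[6.7,0,1.4],"twist":[0,-24,0],"jaw":0.8}
    - {"xyz":[6.8,0,1.45],"twist":[0,-24.5,0],"jaw":0.8}
    - {"xyz":[6.9,0,1.5],"twist":[0,-25,0],"jaw":0.8}

```text
time_s: 40.68
tool_pos: [0.5107, 0.0033, 0.3463]
tool_rot: [-180.0, 0.0, 5.4]
force: [-0.7, 0.1, -3.9]
grip_width: 0.0498
grasp_force: 35.0
```

```bash
python3 -c "
from h import *
moment(9);go(.517,-.358,.35,4.45)"
```

```text
F [ 0.09 -0.04  4.6 ] M [ 0.025  0.045 -0.025] sd [0.039 0.032 0.035] rot [ 1.7996e+02 -1.0000e-02  5.4300e+00]
t 41.13 pos [0.5104 0.0036 0.3463] rot [ 1.7996e+02 -1.0000e-02  5.4300e+00] F [-1.24 -0.17 -4.64] M [ 0.01  -0.053  0.006] w 0.0497
xyz cm [-2.77 36.06 -0.34] twist [ 0.04 -0.01  0.98]
```

The difference is now 0.124 N m, so the middle mill has the loose ball. I'll carry it over the tray.

Request:
servo_tool:
  plan:
    - {"xyz":[-0.1,2,0],"twist":[0,0,0.1],"jaw":0.8}
    - {"xyz":[-0.4,5.5,0],"twist":[0,0,0.2],"jaw":0.8}
    - {"xyz":[-0.7,9.5,0],"twist":[0,0,0.3],"jaw":0.8}
    - {"xyz":[-1,13.5,0],"twist":[0,0,0.4],"jaw":0.8}
    - {"xyz":[-1.3,17.5,0],"twist":[0,0,0.5],"jaw":0.8}
    - {"xyz":[-1.7,21.5,0],"twist":[0,0,0.6],"jaw":0.8}
    - {"xyz":[-2,25.5,0],"twist":[0,0,0.7],"jaw":0.8}
    - {"xyz":[-2.4,29.5,0],"twist":[0,0,0.8],"jaw":0.8}
    - {"xyz":[-2.6,33,0],"twist":[0,0,0.9],"jaw":0.8}
    - {"xyz":[-2.8,36.1,0],"twist":[0,0,1],"jaw":0.8}

```text
time_s: 41.97
tool_pos: [0.5159, -0.362, 0.3457]
tool_rot: [180.0, 0.0, 4.3]
force: [1.2, 0.3, -4.4]
grip_width: 0.0499
grasp_force: 35.0
```

Request:
servo_tool:
  plan:
    - {"xyz":[0,0,2],"twist":[0,0,0],"jaw":0.8}
    - {"xyz":[0,0,5],"twist":[0,0,0],"jaw":0.8}
    - {"xyz":[0,0,8],"twist":[0,0,0],"jaw":0.8}
    - {"xyz":[0,0,10],"twist":[0,0,0],"jaw":0.8}
    - {"xyz":[0,0,11],"twist":[0,0,0],"jaw":0.8}
    - {"xyz":[0,0,11.5],"twist":[0,0,0],"jaw":0.8}
    - {"xyz":[0,0,11.8],"twist":[0,0,0],"jaw":0.8}
    - {"xyz":[0,0,11.8],"twist":[0,0,0],"jaw":0.8}
    - {"xyz":[0,0,11.8],"twist":[0,0,0],"jaw":0.8}

```text
time_s: 42.72
tool_pos: [0.5175, -0.3588, 0.2298]
tool_rot: [179.9, -0.1, 4.4]
force: [-0.2, 0.4, -3.9]
grip_width: 0.0499
grasp_force: 35.0
```

Run:
```python
from h import *
from cell import env
import cv2,pickle
go(.516,-.358,.222,4.45)
d={n:env.read_camera(n) for n in("top","side")}
pickle.dump(d,open("c1.pkl","wb"))
a=cv2.resize(d["top"]["img"][135:225,335:425,::-1],None,fx=6,fy=6,interpolation=cv2.INTER_CUBIC)
cv2.imwrite("pics/t1.png",a)
b=cv2.resize(d["side"]["img"][95:170,250:345,::-1],None,fx=8,fy=8,interpolation=cv2.INTER_CUBIC)
cv2.imwrite("pics/s1.png",b)
```

```text
t 42.72 pos [ 0.5175 -0.3588  0.2298] rot [ 1.799e+02 -1.000e-01  4.430e+00] F [-0.2   0.37 -3.9 ] M [ 0.021 -0.059 -0.013] w 0.0499
xyz cm [-0.14 -0.09  0.78] twist [ 0.1  -0.1  -0.02]
```

View pics/t1.png

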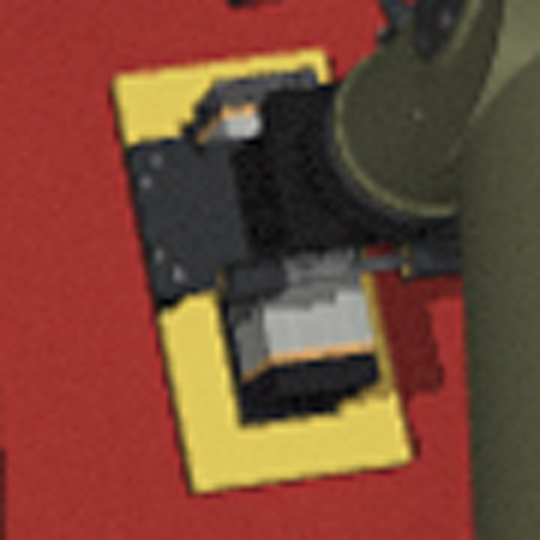

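View pics/s1.png

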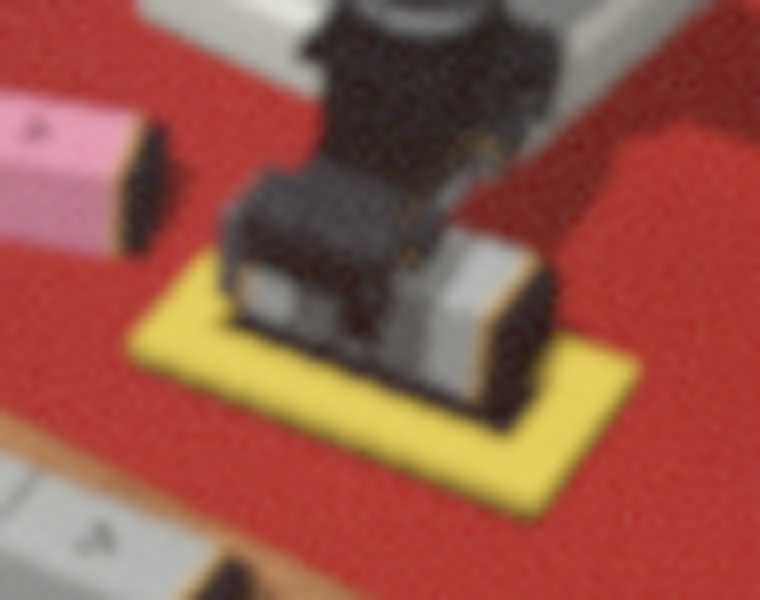

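Top crop: tray corners (113,75), (327,50), (413,457), (193,493); mill near-bottom-left corner about (240,426). Side crop: mill near-bottom corner about (508,432). Next I compare these with the predicted projections.

Run:
```python
from h import *
import pickle
d=pickle.load(open("c1.pkl","rb"));c=d["top"];s=d["side"]
ct=lambda a:(np.array(a)+.5)/6-.5+[335,135]
cs=lambda a:(np.array(a)+.5)/8-.5+[250,95]
it=lambda p:((p-[335,135]+.5)*6-.5).round(1)
is_=lambda p:((p-[250,95]+.5)*8-.5).round(1)
lt=[(.11,.055,.016),(.11,-.055,.016),(-.11,-.055,.016),(-.11,.055,.016)]
A=(c,range(4),ct([(113,75),(327,50),(413,457),(193,493)]))
B=(s,[0,2,3],cs([(130,340),(640,362),(535,515)]))
for o in([A],[B],[A,B]): print(*fit(o,lt,[.5,-.35,4]))
R=Ro.from_euler('z',4.43,degrees=True)
for z in (.0345,.0845):
    X=R.apply([(-.08,.025,0),(-.08,-.025,0),(.08,.025,0),(.08,-.025,0)])+[.5175,-.3588,z]
    print(z,'top',it(proj(c,X)).tolist(),'side',is_(proj(s,X)).tolist())
S=R.apply([(-.082,.027,0),(-.082,-.027,0),(.082,.027,0)])+[.517,-.358,.016];print('slot',it(proj(c,S)).tolist(),is_(proj(s,S)).tolist())
```

```text
[ 0.51674052 -0.35845943  4.58087686] [[ 0.54  0.19]
 [-0.65 -0.16]
 [-0.41  0.58]
 [ 0.51 -0.58]]
[ 0.51753335 -0.35702851  4.42187187] [[ 0.25  0.23]
 [-0.43  1.15]
 [ 0.18 -1.24]]
[ 0.51706581 -0.35811535  4.49712136] [[ 0.47  0.06]
 [-0.72 -0.23]
 [-0.58  0.51]
 [ 0.33 -0.7 ]
 [ 0.5   0.16]
 [-0.18  1.02]
 [ 0.47 -1.37]]
0.0345 top [[253.3, 415.4], [351.8, 402.4], [193.4, 111.0], [289.3, 98.7]] side [[513.5, 414.0], [560.0, 353.9], [218.9, 298.0], [268.6, 242.0]]
0.0845 top [[282.3, 396.9], [384.8, 383.3], [219.2, 80.7], [318.9, 67.8]] side [[525.3, 333.5], [572.6, 273.4], [223.3, 217.7], [274.1, 161.8]]
slot [[238.6, 427.3], [343.5, 413.4], [178.5, 119.5]] [[511.3, 448.1], [561.1, 383.2], [211.7, 328.9]]
```

The black corner at (240,426) is the visible slot itself (predicted at (238.6,427.3)), which confirms the tray pose. The mill's lateral edges match within about 0.5 mm. I'll use the brass band for the lengthwise offset.

Run:
```python
from h import *
import pickle
c=pickle.load(open("c1.pkl","rb"))["top"]
def ray(p,z):
    C=-c["R"].T@c["t"]; w=c["R"].T@np.linalg.inv(c["camera_matrix"])@[*p,1]; return C+w*(z-C[2])/w[2]
ct=lambda a:(np.array(a)+.5)/6-.5+[335,135]
c0=lambda a:(np.array(a)+.5)/3.7-.5+[195,135]
R=Ro.from_euler('z',5.4,degrees=True).inv()
n=ray(c0((252,253)),.08);f=ray(c0((231,98.5)),.08)
print('mid local near/far vs fit',R.apply(n-[.5114,.0055,.08]),R.apply(f-[.5114,.0055,.08]))
m=ray(ct((325,354.5)),.0845)
print('now vs tool',Ro.from_euler('z',4.43,degrees=True).inv().apply(m-[.5175,-.3588,.0845]))
```

```text
mid local near/far vs fit [-6.27608778e-02  2.03580558e-03  6.93889390e-17] [ 6.35444280e-02 -1.25001758e-04  6.93889390e-17]
now vs tool [-6.23322708e-02  6.31104696e-04  1.38777878e-17]
```

```bash
python3 -c "
from h import *
go(.5163,-.3587,.2145,4.5)"
```

```text
t 42.82 pos [ 0.5174 -0.3587  0.2298] rot [ 1.7989e+02 -1.0000e-01  4.4300e+00] F [ 0.05  0.45 -4.17] M [ 0.026 -0.019  0.014] w 0.0497
xyz cm [-0.12 -0.01  1.53] twist [ 0.11 -0.1  -0.07]
```

Request:
servo_tool:
  plan:
    - {"xyz":[-0.1,0,0.5],"twist":[0.1,-0.1,0],"jaw":0.8}
    - {"xyz":[-0.1,0,1.0],"twist":[0.1,-0.1,0],"jaw":0.8}
    - {"xyz":[-0.1,0,1.4],"twist":[0.1,-0.1,0],"jaw":0.8}
    - {"xyz":[-0.1,0,1.6],"twist":[0.1,-0.1,0],"jaw":0.8}
    - {"xyz":[-0.1,0,1.8],"twist":[0.1,-0.1,0],"jaw":0.8}
    - {"xyz":[-0.1,0,1.9],"twist":[0.1,-0.1,0],"jaw":0.8}
    - {"xyz":[-0.1,0,2.0],"twist":[0.1,-0.1,0],"jaw":0.8}
    - {"xyz":[-0.1,0,2.0],"twist":[0.1,-0.1,0],"jaw":0.8}
    - {"xyz":[-0.1,0,2.0],"twist":[0.1,-0.1,0],"jaw":0.8}

```text
time_s: 43.57
tool_pos: [0.5159, -0.3585, 0.2083]
tool_rot: [-179.9, 0.1, 4.4]
force: [-0.6, -0.4, -3.7]
grip_width: 0.05
grasp_force: 35.0
```

```bash
python3 -c "
from h import *
go(.5163,-.3587,.2015,4.5)"
```

```text
t 43.57 pos [ 0.5159 -0.3585  0.2083] rot [-1.7991e+02  1.0000e-01  4.4300e+00] F [-0.63 -0.39 -3.71] M [ 0.007 -0.101 -0.021] w 0.05
xyz cm [0.04 0.02 0.68] twist [-0.09  0.1  -0.07]
```

The underside is 3 mm below the rim with no contact force, so the mill is entering the slot.

Request:
servo_tool:
  plan:
    - {"xyz":[0,0,0.15],"twist":[0,0,0],"jaw":0.8}
    - {"xyz":[0,0,0.3],"twist":[0,0,0],"jaw":0.8}
    - {"xyz":[0,0,0.4],"twist":[0,0,0],"jaw":0.8}
    - {"xyz":[0,0,0.5],"twist":[0,0,0],"jaw":0.8}
    - {"xyz":[0,0,0.55],"twist":[0,0,0],"jaw":0.8}
    - {"xyz":[0,0,0.6],"twist":[0,0,0],"jaw":0.8}
    - {"xyz":[0,0,0.6],"twist":[0,0,0],"jaw":0.8}
    - {"xyz":[0,0,0.6],"twist":[0,0,0],"jaw":0.8}

```text
time_s: 44.23
tool_pos: [0.5158, -0.3585, 0.2022]
tool_rot: [-179.9, 0.1, 4.4]
force: [-0.2, 0.2, -3.7]
grip_width: 0.0497
grasp_force: 35.0
```

```bash
python3 -c "
from h import *
go(.5163,-.3587,.2015,4.5)"
```

```text
t 44.23 pos [ 0.5158 -0.3585  0.2022] rot [-1.7991e+02  1.0000e-01  4.4300e+00] F [-0.19  0.22 -3.75] M [-0.003 -0.064 -0.003] w 0.0497
xyz cm [0.04 0.02 0.07] twist [-0.09  0.1  -0.07]
```

Request:
servo_tool:
  plan:
    - {"xyz":[0,0,0.05],"twist":[0,0,0],"jaw":0.8}
    - {"xyz":[0,0,0.08],"twist":[0,0,0],"jaw":0.8}
    - {"xyz":[0,0,0.08],"twist":[0,0,0],"jaw":0.3}
    - {"xyz":[0,0,0.08],"twist":[0,0,0],"jaw":0}
    - {"xyz":[0,0,0.08],"twist":[0,0,0],"jaw":0}
    - {"xyz":[0,0,0.08],"twist":[0,0,0],"jaw":0}
    - {"xyz":[0,0,0.08],"twist":[0,0,0],"jaw":0}
    - {"xyz":[0,0,-2],"twist":[0,0,0],"jaw":0}
    - {"xyz":[0,0,-5],"twist":[0,0,0],"jaw":0}
    - {"xyz":[0,0,-8],"twist":[0,0,0],"jaw":0}

```text
time_s: 45.07
tool_pos: [0.5156, -0.3584, 0.2824]
tool_rot: [-179.8, 0.2, 4.4]
force: [0.4, -0.7, 1.1]
grip_width: 0.0862
grasp_force: 0.0
```

Request:
servo_tool:
  plan:
    - {"xyz":[-0.5,3,-4],"twist":[0,0,0],"jaw":0}
    - {"xyz":[-2,5,-7],"twist":[0,0,0],"jaw":0}
    - {"xyz":[-4,8,-9],"twist":[0,0,0],"jaw":0}
    - {"xyz":[-6,11,-11],"twist":[0,0,0],"jaw":0}
    - {"xyz":[-8,14,-12],"twist":[0,0,0],"jaw":0}
    - {"xyz":[-10,17,-12],"twist":[0,0,0],"jaw":0}
    - {"xyz":[-12,20,-12],"twist":[0,0,0],"jaw":0}
    - {"xyz":[-12,20,-12],"twist":[0,0,0],"jaw":0}
    - {"xyz":[-12,20,-12],"twist":[0,0,0],"jaw":0}

```text
time_s: 45.82
tool_pos: [0.4093, -0.5705, 0.4014]
tool_rot: [-179.9, 0.2, 4.1]
force: [0.8, 0.6, 0.2]
grip_width: 0.087
grasp_force: 0.0
```

Run:
```python
from h import *
from cell import env
import cv2
go(.5163,-.3587,.2015,4.5)
t=env.read_camera("top");s=env.read_camera("side")
a=cv2.resize(t["img"][115:245,185:410,::-1],None,fx=3.5,fy=3.5,interpolation=cv2.INTER_CUBIC)[:, :760]
b=cv2.resize(s["img"][95:175,250:345,::-1],None,fx=6,fy=6,interpolation=cv2.INTER_CUBIC)
cv2.imwrite("pics/t2.png",a);cv2.imwrite("pics/s2.png",b)
```

```text
t 45.82 pos [ 0.4093 -0.5705  0.4014] rot [-1.799e+02  1.500e-01  4.090e+00] F [0.81 0.6  0.17] M [ 0.06  -0.018 -0.036] w 0.087
xyz cm [ 12.24 -20.33  19.99] twist [-0.1   0.15 -0.41]
```

View pics/t2.png

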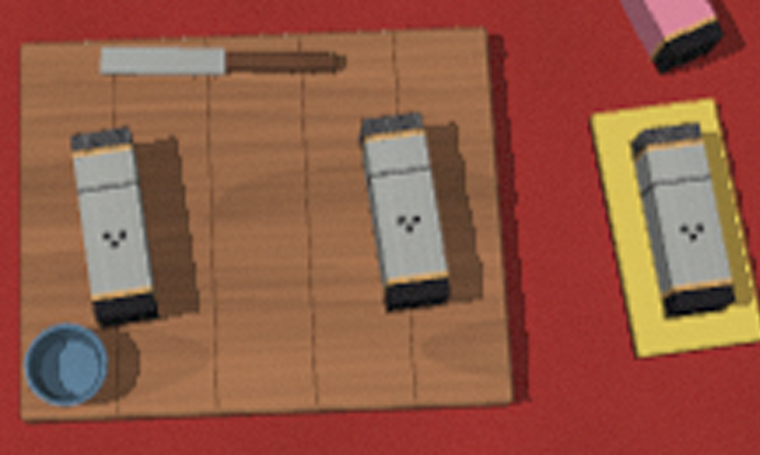

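View pics/s2.png

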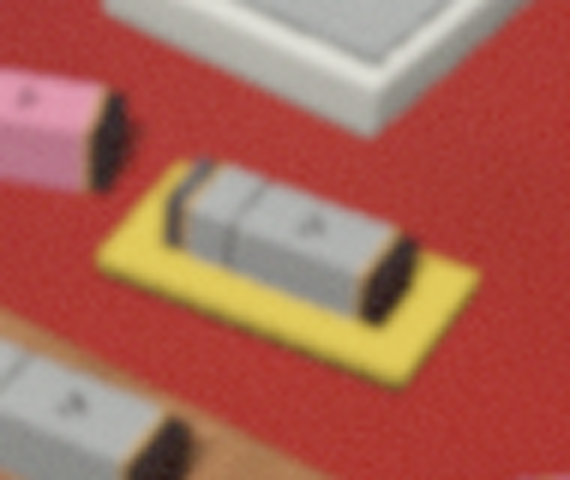

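The mill sits level in the slot (top view centre about (685,225)). The other two lie flat on the board at (115,225) and (405,215), and the knife and ramekin are unmoved. I'm handing it in.

```bash
python3 -c "
from cell import env
print(env.sign_off())"
```

```text
the job is handed in; nothing more can be done
None
```

The middle mill has the loose ball (0.124 N m moment change when tipped end to end, about 0 for the other two); it is seated in the yellow tray's slot, the other two lie flat on the board, and the job was handed in at about 46 s.

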